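Push a used coffee capsule through the sprung flap of the island's waste chute

TASK

Clear the used coffee capsule off the kitchen island into the built-in waste chute: push the sprung flap open with one finger and, while that finger holds it open, push the capsule over the edge and in with the other finger, then let the flap spring shut. Only slide the capsule along the counter; do not pick it up and do not slide it onto the closed flap. Leave everything else on the island where it stands.

Things in the scene. Friction and masses are not known exactly. Their poses are not given: they have to be found in the camera images.
- capsule: used coffee capsule, bare aluminium, about 13 to 24 g, standing upside down on its rim: rim 37 mm across and 2.2 mm thick, body above it tapering from 30 to 19 mm across, 26.5 mm high in all. Origin: centre of its underside. It starts on the counter beyond the chute as seen from the robot, its centre 30 to 95 mm from the chute edge and up to 40 mm to either side of its middle.
- chute_edge (a point): middle of the edge over which the capsule must go: the far edge of the waste chute opening, at the free end of the flap, level with the counter (z = 0). x is level, square to the edge, pointing away from the robot over the counter where the capsule stands; y runs along the edge, z up. The opening runs 120 mm in -x to the hinge and 85 mm to each side. Its 18 mm steel frame is flush with the flat counter.
- chute_hinge (a point): middle of the hinge line of the flap, on the side of the opening nearest the robot, 120 mm from the chute edge; its dark hinge barrels stand 3 mm proud. Axes as at the chute edge. The top is 30 mm thick at the opening; below it is a wider waste caddy, its floor 175 mm down. The island top with the chute lies elsewhere and up to 0.15 rad turned at each start.
- flap_middle (a point): middle of the upper face of the flap, a flat steel plate 117 by 166 mm, 3 mm thick, that fills the opening, its upper face 1 mm below the counter when shut. It swings down into the chute about the hinge on the robot side, so that the gap opens at the chute edge. The point moves with the flap.
- flap (a joint): opening angle of the flap, rad: 0 shut and level, growing as its free end swings down, 1.3 at the stop. A spring shuts it when let go: 0.1 N m about the hinge starts it (under 2 N at its middle), 0.25 N m holds it at 1 rad. The capsule is far too light to open it. A fingertip at level distance d from the hinge and h below the counter holds it at about atan(h/d).
- saucer: bystander: white saucer, 116 mm across, 14 mm high, to the robot's left of the capsule. Origin: centre of the underside.
- espresso_cup: bystander: white espresso cup, 60 mm across, 56 mm high, standing on the saucer, its handle to one side. Origin: centre of the underside.
- teaspoon: bystander: steel teaspoon 135 mm long, lying to the right of the chute. Origin: underside, near mid-length; it lies along x.
- milk_jug: bystander: steel milk jug, 74 mm across, 95 mm high, handle reaching 66 mm from its axis, to the right of the capsule. Origin: centre of the underside.
- sugar_jar: bystander: white sugar jar with a wooden lid, 72 mm across, 100 mm high, beyond the capsule, to one side. Origin: centre of the underside.
- pepper_mill: bystander: dark wooden pepper mill, 54 mm across, 163 mm high, beyond the capsule, to one side. Origin: centre of the underside.
- tumbler: bystander: glass tumbler, 72 mm across, 88 mm high, to the left of the chute. Origin: centre of the underside.

How it is judged:
On the way, in this order (a step that is already met when the one before it is completed fails the run):
1. a finger holds the flap clearly open (0.3 rad or more) while the capsule still stands on the counter outside the opening (value of joint flap above 0.3 rad and contact force between the fingers and flap above 0.3 N and x of capsule in the frame of chute_edge above 0 m and height (world z) of capsule above -0.004 m), for 0.1 s.
2. the capsule drops in past the flap while a finger still holds the flap open (height (world z) of capsule below -0.05 m and value of joint flap above 0.3 rad and contact force between the fingers and flap above 0.3 N), for 0.05 s.
At the end, for the whole second after the job is handed in: The capsule lies at rest in the caddy under the chute (more than 120 mm below the counter), the flap is shut (within 0.06 rad), and each bystander is within 30 mm of where it began (height (world z) of capsule below -0.12 m and linear speed of capsule below 0.05 m/s and value of joint flap below 0.06 rad and distance of each of saucer, espresso_cup, teaspoon, milk_jug, sugar_jar, pepper_mill, tumbler from where it was at the start of the episode below 0.03 m); the robot touches nothing.
It fails at once if the capsule is lifted (more than 30 mm above the counter) (height (world z) of capsule above 0.03 m).
It fails at once if the capsule is slid onto the closed flap (more than 12 mm past the edge with the flap open less than 0.15 rad) (x of capsule in the frame of chute_edge below -0.012 m and height (world z) of capsule above -0.008 m and value of joint flap below 0.15 rad).
It fails at once if a bystander is pushed away (30 mm or more) or tipped over (distance of any of saucer, espresso_cup, teaspoon, milk_jug, sugar_jar, pepper_mill, tumbler from where it was at the start of the episode above 0.03 m or angle between any of saucer, espresso_cup, teaspoon, milk_jug, sugar_jar, pepper_mill, tumbler's own z axis and vertical above 0.5 rad).
It also fails if it takes over 48 s, if anything falls off the work surface, if the arm or the gripper's body presses on something with over 40 N, if the wrist force passes 120 N, or if a joint passes its speed limit or range.

ROBOT

A 7-joint arm with a two-finger parallel gripper is mounted at the origin on the work surface. World frame = base frame: x ahead of the robot, y to its left, z up, the work surface at z = 0. Lengths are in m, angles in rad, forces in N, time in s.
With the tool pointing down it reaches from about 0.425 to 0.875 m from the base axis. Payload 4.7 kg.
Tool frame: the origin (TCP) lies where the fingers leave the gripper's body, on its centre line; the fingertips stand 70 mm ahead of it and the grasp point (between the pads) lies 51 mm ahead of it; z points along the fingers, y is the line along which they close (so a half turn about z gives the same grasp; the last joint's range is limited). The gripper opens to 87 mm and grips with 3 to 60 N. Pads are 19 mm wide; open, the fingers measure 117 mm over their backs; the gripper's body (75 mm by 190 mm) begins 51 mm behind the grasp point.
Start: joints at [-1.279, 0.321, -0.07, 1.45, 0.023, 1.371, -0.057], TCP at [0.178, 0.625, 0.292] pointing down, gripper open.
Joint ranges: [-2.86, 2.86], [-0.3, 2.09], [-1.38, 1.24], [0.06, 2.45], [-1.56, 4.7], [0.09, 2.05], [-2.69, 2.69]. Speed limits (rad/s): [2.57, 2.57, 3.14, 3.14, 3.14, 3.14, 3.14].

INTERFACE

Orientations are given as a rotation vector (axis times angle).
In Python, from bench import ctrl gives the robot as it stands.
- The arm moves only by the tool drive_tool, never from a script. Its argument "motion" is a list of rows, each a list of 3 entries, a list of its own where there are three numbers: the shift along the tool's x, y, z in cm, then the turn, a rotation vector about the tool's x, y, z in degrees, then the opening, from -1 (shut) to 1 (fully open). In form: [[[x, y, z], [ax, ay, az], claw], ...]. A call has 1 to 12 rows; each row shifts and turns the commanded pose from where the row before left it, along the tool's axes as they then stand; what a row does not reach is not made up. A row lasts 1/8 s, in which the tool goes at most 62.5 mm and 10.7 degrees, less where a joint would pass 70% of its speed; a pose out of reach is approached as far as the arm can. A call with a gripper value outside its range is refused whole. The fingers move at their own pace and stop on an object; "force" is the grip in N (left out, the last holds). Time passes only in rows, so rows that do not move let the fingers close. It gives the time, the measured TCP pose, the force, the opening and the grip force at its end, in the units of the state.
- ctrl.get_state(): the state, without advancing time (a new reading comes with each control period).
- ctrl.get_image(name): name is "side" or "top" or "wrist"; returns the picture (384x512x3 uint8, red, green, blue); there is no depth.
- ctrl.calibration(name): a dict with "K" (3x3 intrinsics, pixels), "origin" and "attitude" of the camera in the world; the wrist camera has in their place "tool_from_camera" (4x4, takes a point from camera to tool coordinates, whose origin is the TCP and whose axes are the flange's). Camera axes: x right, y up, looking along -z (the intrinsics and any distortion apply to the point x, -y, -z); pixel columns grow to the right and rows downward; lengths in m; the calibration is good to about 2 mm. A picture is of the moment at which its call begins: read the wrist's pose just before it. calibration takes no time and is no camera call.
- ctrl.close_job(): hands the job in; it is judged then, once.
The state is a dict: "time": time; "joint_positions": joint angles; "qd": joint speeds; "joint_torque": joint torques, N m; "position": TCP position; "tool_rot": TCP orientation; "ft_force": force on the tool from outside, world axes, zero at the start; "torque": the same for the moment, N m; "grip_width": opening from 0.0 (shut) to 1.0 (fully open); "grip_force": force on a finger pad.
Only numpy, scipy, OpenCV 4.12 (cv2) and the standard library are available. Lean on these libraries where they do the work, as an engineer would, in place of code of your own. Each camera call takes 0.05 s, during which the arm holds its last target. There are 200 camera calls.

## Working session

There is one attempt and no reset: what is moved stays moved. The work goes in short steps, Python scripts to look and compute and a tool call to move; the robot and the scene stay as the last step left them, time stands still between calls to the robot, and variables do not carry over. Pictures are saved under pics/ and viewed, at most 10 in all, crops included, and the job is handed in when it is done.

Besides the shell and the picture viewer there is one more tool, called after "Call:" by a JSON object that holds its "op" and its "data". drive_tool: Moves the arm, as the interface text tells. Its arguments: {"type":"object","properties":{"motion":{"type":"array","items":{"type":"array"}},"force":{"type":"number"}},"required":["motion"]}

```bash
ls; mkdir -p pics; python3 - <<'E'
from bench import ctrl
import cv2,numpy as np
np.set_printoptions(precision=4,suppress=True)
s=ctrl.get_state();print(s)
ims=[]
for n in("top","side"):
    c=ctrl.calibration(n);print(n,c)
    im=ctrl.get_image(n)[:,:,::-1];cv2.imwrite(f"pics/{n}0.png",im)
print(ctrl.calibration("wrist"))
E
```

```text
pics
{'time': 0.0, 'joint_positions': array([-1.2789,  0.3219, -0.0701,  1.4517,  0.0226,  1.3708, -0.0569]), 'qd': array([ 0.002 ,  0.0004,  0.0009, -0.0001,  0.0018, -0.0003,  0.0013]), 'joint_torque': array([  0.0003, -49.1278,  -0.4039, -31.2532,  -0.0641,   0.0434,
         0.0002]), 'position': array([0.1782, 0.6247, 0.2911]), 'tool_rot': array([-0.4348, -3.1112,  0.0031]), 'ft_force': array([0.4486, 0.3584, 0.1863]), 'torque': array([0.0148, 0.0256, 0.0181]), 'grip_force': 0.0, 'grip_width': 0.9990998446134038}
top {'K': array([[451.0086,   0.    , 256.2094],
       [  0.    , 451.0086, 191.2606],
       [  0.    ,   0.    ,   1.    ]]), 'origin': array([ 0.4648, -0.0041,  0.9434]), 'attitude': array([ 0.1409, -0.1088, -1.5959])}
side {'K': array([[384.6895,   0.    , 251.682 ],
       [  0.    , 384.6895, 192.1815],
       [  0.    ,   0.    ,   1.    ]]), 'origin': array([0.443 , 0.4726, 0.697 ]), 'attitude': array([ 0.1454, -0.9108, -2.6822])}
{'K': array([[343.8101,   0.    , 249.2295],
       [  0.    , 343.8101, 193.7798],
       [  0.    ,   0.    ,   1.    ]]), 'tool_from_camera': array([[-0.0001,  0.9596,  0.2815,  0.0772],
       [ 1.    ,  0.0002, -0.0006,  0.0008],
       [-0.0006,  0.2815, -0.9596, -0.0929],
       [ 0.    ,  0.    ,  0.    ,  1.    ]])}
```

View pics/top0.png

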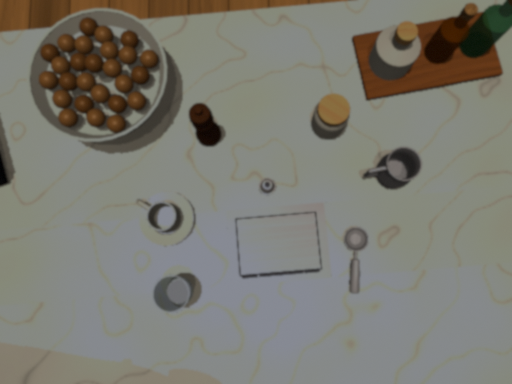

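View pics/side0.png

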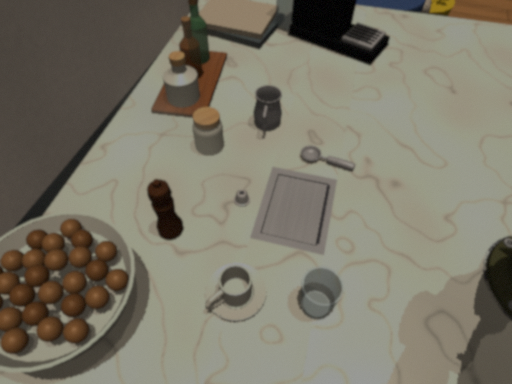

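Top view: the flap outline has corners at about (236,219), (315,212), (321,270) and (240,276), with the hinge at the bottom. The capsule is at (267,186). The side view shows the frame around (297,208) and the capsule at (241,198).

```bash
cat > h.py <<'E'
from bench import ctrl
import cv2,numpy as np
from scipy.spatial.transform import Rotation as R
np.set_printoptions(precision=4,suppress=True)
def cam(n,s=None):
    c=ctrl.calibration(n)
    if n!="wrist": return c["K"],np.array(c["origin"]),R.from_rotvec(c["attitude"]).as_matrix()
    s=s or ctrl.get_state(); T=c["tool_from_camera"]; Rt=R.from_rotvec(s["tool_rot"]).as_matrix()
    return c["K"],s["position"]+Rt@T[:3,3],Rt@T[:3,:3]
def ray(c,uv):
    K,o,A=c; p=np.linalg.inv(K)@[uv[0],uv[1],1]; return A@[p[0],-p[1],-p[2]]
def onz(c,uv,z=0):
    d=ray(c,uv); return c[1]+d*(z-c[1][2])/d[2]
def proj(c,P):
    K,o,A=c; q=A.T@(np.array(P)-o); q=K@[q[0],-q[1],-q[2]]; return q[:2]/q[2]
E
python3 - <<'E'
from h import *
c=cam("top")
P=[onz(c,p) for p in[(236,219),(315,212),(321,270),(240,276)]]
print(np.array(P)); print([np.linalg.norm(P[i]-P[i-1]) for i in range(4)])
print("caps",onz(c,(267,186),.02),"side",onz(cam("side"),(241,199),.013))
for n,uv in dict(saucer=(168,219),spoonhead=(356,238),spoonend=(354,291),tumbler=(170,293),jug=(397,172),jughandle=(367,174),jar=(329,125),mill=(209,136)).items(): print(n,onz(c,uv,0))
im=cv2.imread("pics/top0.png")[165:290,210:345]; cv2.imwrite("pics/crop.png",cv2.resize(im,None,fx=5,fy=4.6*5/4.6,interpolation=cv2.INTER_CUBIC)[:600])
E
```

```text
[[ 0.5581  0.0571  0.    ]
 [ 0.568  -0.109   0.    ]
 [ 0.4479 -0.1156  0.    ]
 [ 0.4402  0.0513  0.    ]]
[np.float64(0.11804981212740893), np.float64(0.16640423617210723), np.float64(0.12023774985258477), np.float64(0.16699914607749908)]
caps [ 0.6229 -0.01    0.02  ] side [ 0.6243 -0.0001  0.013 ]
saucer [0.5623 0.2006 0.    ]
spoonhead [ 0.5113 -0.1912  0.    ]
spoonend [ 0.404  -0.1805  0.    ]
tumbler [0.4097 0.1959 0.    ]
jug [ 0.6479 -0.2862  0.    ]
jughandle [ 0.6456 -0.2227  0.    ]
jar [ 0.7559 -0.1481  0.    ]
mill [0.7401 0.1121 0.    ]
```

View pics/crop.png

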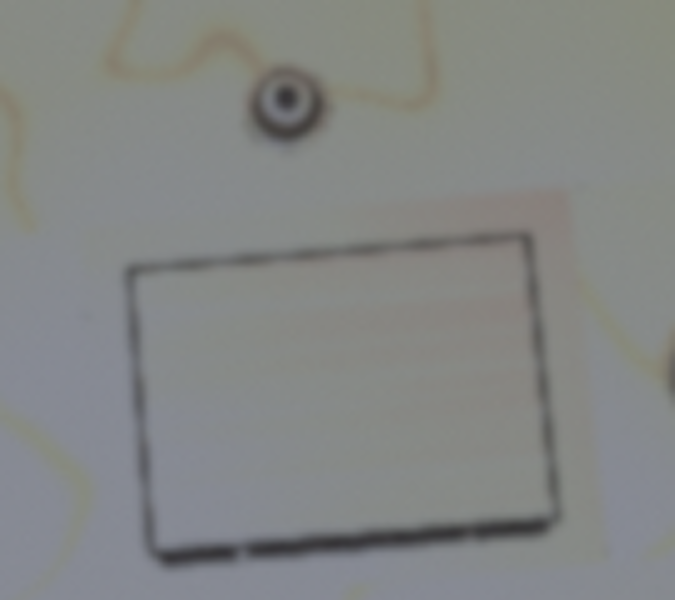

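```bash
cat >> h.py <<'E'
def plan(xyz,yaw,tilt=0.):
    """tool-frame shift (cm) and turn (deg) from now to TCP xyz, tool y along chute x (yaw), near finger lowered by tilt deg"""
    s=ctrl.get_state(); R0=R.from_rotvec(s["tool_rot"]).as_matrix()
    c,q=np.cos(yaw),np.sin(yaw)
    Rt=np.array([[-q,c,0],[c,q,0],[0,0,-1.]])   # columns: tool x,y,z
    Rt=Rt@R.from_euler("x",tilt,degrees=True).as_matrix()
    sh=R0.T@(np.array(xyz)-s["position"])*100
    tr=np.degrees(R.from_matrix(R0.T@Rt).as_rotvec())
    print("t",s["time"],"now",s["position"],"shift_cm",sh,"then turn",tr,"| shift in target axes",Rt.T@(np.array(xyz)-s["position"])*100, "ytool z:",Rt[2,1])
E
python3 -c "
from h import *
plan([.575,-.01,.25],.057); plan([.575,-.01,.25],.057,22)"
```

```text
t 0.1 now [0.1782 0.6247 0.2913] shift_cm [-55.5621 -50.1491   4.2211] then turn [-0.0816  0.0684 70.8193] | shift in target axes [-65.6271  35.9994   4.1263] ytool z: 0.0
t 0.1 now [0.1782 0.6247 0.2913] shift_cm [-55.5621 -50.1491   4.2211] then turn [19.0309 13.6541 69.8841] | shift in target axes [-65.6271  34.9238  -9.6598] ytool z: -0.374606593415912
```

Call:
{"op": "drive_tool", "data": {"motion": [[[-4.63, -4.18, 0.35], [0, 0, 0], 1], [[-4.63, -4.18, 0.35], [0, 0, 0], 1], [[-4.63, -4.18, 0.35], [0, 0, 0], 1], [[-4.63, -4.18, 0.35], [0, 0, 0], 1], [[-4.63, -4.18, 0.35], [0, 0, 0], 1], [[-4.63, -4.18, 0.35], [0, 0, 0], 1], [[-4.63, -4.18, 0.35], [0, 0, 0], 1], [[-4.63, -4.18, 0.35], [0, 0, 0], 1], [[-4.63, -4.18, 0.35], [0, 0, 0], 1], [[-4.63, -4.18, 0.35], [0, 0, 0], 1], [[-4.63, -4.18, 0.35], [0, 0, 0], 1], [[-4.63, -4.18, 0.35], [0, 0, 0], 1]]}}

```text
time: 1.6
position: [0.5757, -0.0112, 0.25]
tool_rot: [0.434, 3.111, 0.001]
ft_force: [0.2, 0.9, -0.2]
grip_width: 1.002
grip_force: 0.0
```

Call:
{"op": "drive_tool", "data": {"motion": [[[0, 0, 0], [0, 0, 8.85], 1], [[0, 0, 0], [0, 0, 8.85], 1], [[0, 0, 0], [0, 0, 8.85], 1], [[0, 0, 0], [0, 0, 8.85], 1], [[0, 0, 0], [0, 0, 8.85], 1], [[0, 0, 0], [0, 0, 8.85], 1], [[0, 0, 0], [0, 0, 8.85], 1], [[0, 0, 0], [0, 0, 8.85], 1], [[0, 0, 0], [0, 0, 0], 1], [[0, 0, 0], [0, 0, 0], 1]]}}

```text
time: 2.85
position: [0.5749, -0.0095, 0.25]
tool_rot: [-2.154, -2.287, 0.0]
ft_force: [0.6, 0.3, 0.1]
grip_width: 0.999
grip_force: 0.0
```

```bash
python3 - <<'E'
from h import *
plan([.575,-.01,.25],.057)
s=ctrl.get_state();c=cam("wrist",s);im=ctrl.get_image("wrist")[:,:,::-1];cv2.imwrite("pics/w1.png",im)
np.savez("w1.npz",K=c[0],o=c[1],A=c[2])
print([proj(c,p) for p in [(.6235,-.005,0),(.558,.057,0),(.568,-.109,0)]])
E
```

```text
t 2.85 now [ 0.5749 -0.0095  0.25  ] shift_cm [-0.0457  0.0089  0.0026] then turn [-0.0238 -0.0014  0.1706] | shift in target axes [-0.0457  0.0091  0.0026] ytool z: 0.0
[array([296.7304, 171.2771]), array([235.5299, 104.636 ]), array([237.2535, 260.5382])]
```

View pics/w1.png

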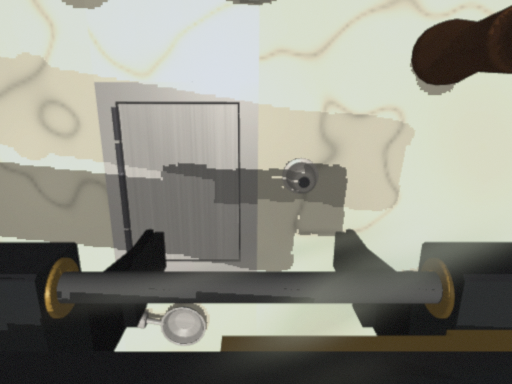

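The wrist view shows the far edge as a dark line at column ~239, from row 102 to row 262. The capsule rim is centred at about (299,175) and its top at (304,182). The hinge is at columns 115–127.

```bash
python3 - <<'E'
from h import *
d=np.load("w1.npz");c=(d["K"],d["o"],d["A"])
g=cv2.cvtColor(cv2.imread("pics/w1.png"),cv2.COLOR_BGR2GRAY).astype(float)
pts=[]
for r in range(112,252,2):
    w=g[r,231:249]; w=np.clip(np.median(w)-w-8,0,None)
    if w.sum()>15: pts.append((231+(w*np.arange(18)).sum()/w.sum(),r))
pts=np.array(pts); k=np.polyfit(pts[:,1],pts[:,0],1); res=pts[:,0]-np.polyval(k,pts[:,1]); print(k,res.std(),len(pts))
k=np.polyfit(pts[abs(res)<1][:,1],pts[abs(res)<1][:,0],1)
a,b=[onz(c,(np.polyval(k,r),r)) for r in(102,262)]; m=(a+b)/2
v=(a-b)[:2];v/=np.linalg.norm(v);yaw=np.arctan2(-v[0],v[1]);print("edge",a,b,m,"yaw",yaw,np.linalg.norm(a-b))
X=np.array([np.cos(yaw),np.sin(yaw)])
print("hingeL/R",[X@(onz(c,p)-m)[:2] for p in[(116,104),(126,260)]])
for n,uv,z in(("rim",(299,174.5),.002),("top",(304,182),.0265)):
    p=onz(c,uv,z); q=(p-m)[:2]; print(n,p,"rel",X@q,v@q)
t=cam("top");p=onz(t,(267.6,185),.02);q=(p-m)[:2];print("top cam",X@q,v@q)
im=cv2.resize(cv2.imread("pics/w1.png")[140:210,260:345],None,fx=8,fy=8,interpolation=cv2.INTER_CUBIC);cv2.imwrite("pics/w1c.png",im)
E
```

```text
[  0.0085 237.3535] 0.11756616512161343 67
edge [0.5605 0.0596 0.    ] [ 0.5706 -0.1106  0.    ] [ 0.5656 -0.0255  0.    ] yaw 0.059687282589103045 0.17054308413364536
hingeL/R [np.float64(-0.11797147875180225), np.float64(-0.1249713561614358)]
rim [ 0.6258 -0.0078  0.002 ] rel 0.06122275107021196 0.01410925105299261
top [ 0.6273 -0.0093  0.0265] rel 0.06261065701266957 0.012496079974670154
top cam 0.060207735720768055 0.010659314456970445
```

View pics/w1c.png

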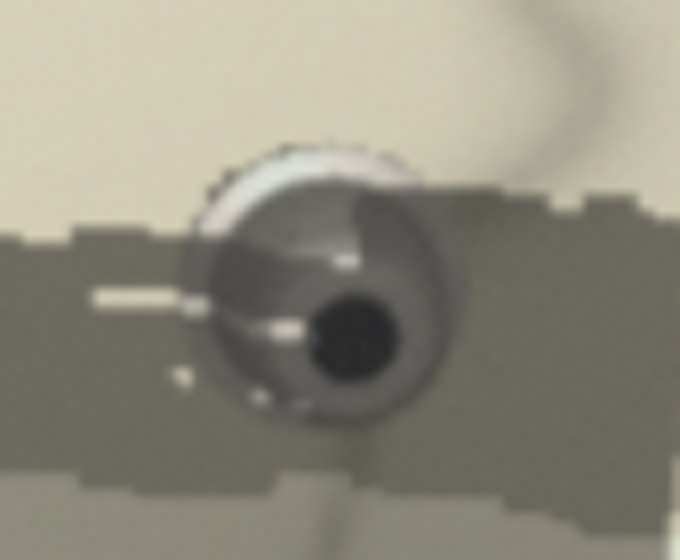

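```bash
cat >> h.py <<'E'
YAW=.0597; M=np.array([.5656,-.0255]); X=np.array([np.cos(YAW),np.sin(YAW)]); V=np.array([-X[1],X[0]])
def W(x,y,z): return np.r_[M+X*x+V*y,z]
def tcp(bx,by,bz,tilt):  # TCP so that far finger's inner tip corner lies at chute (bx,by,bz)
    t=np.radians(-tilt); return W(bx-(43.5e-3*np.cos(t)+70e-3*np.sin(t)),by,bz-(43.5e-3*np.sin(t)-70e-3*np.cos(t)))
E
python3 -c "
from h import *
plan(W(.042,.0125,.077),YAW)"
```

```text
t 2.9 now [ 0.5749 -0.0096  0.2501] shift_cm [-0.2841  3.1792 17.3097] then turn [-0.0158 -0.0032 -0.0133] | shift in target axes [-0.2838  3.1744 17.3106] ytool z: 0.0
```

Call:
{"op": "drive_tool", "data": {"motion": [[[-0.28, 3.18, 0], [0, 0, 0], 1], [[0, 0, 4.5], [0, 0, 0], 1], [[0, 0, 4.5], [0, 0, 0], 1], [[0, 0, 4.5], [0, 0, 0], 1], [[0, 0, 2.5], [0, 0, 0], 1], [[0, 0, 1.3], [0, 0, 0], 1], [[0, 0, 0], [0, 0, 0], 1], [[0, 0, 0], [0, 0, 0], 1]]}}

```text
time: 3.9
position: [0.6079, -0.0107, 0.0786]
tool_rot: [2.156, 2.283, 0.003]
ft_force: [-0.2, 0.9, 0.8]
grip_width: 1.003
grip_force: 0.0
```

```bash
python3 - <<'E'
from h import *
s=ctrl.get_state();print(s["position"],s["ft_force"]);q=s["position"][:2]-M;print("tcp rel",X@q,V@q)
c=cam("wrist",s);w=ctrl.get_image("wrist")[:,:,::-1];t=ctrl.get_image("side")[:,:,::-1]
cv2.imwrite("pics/m2.png",np.hstack([w[:,100:],cv2.resize(t[120:280,170:340],None,fx=2.2,fy=2.4)[:384]]))
E
```

```text
[ 0.6079 -0.0107  0.0786] [-0.2055  0.9254  0.8041]
tcp rel 0.04313814815515504 0.012273809084825291
```

View pics/m2.png

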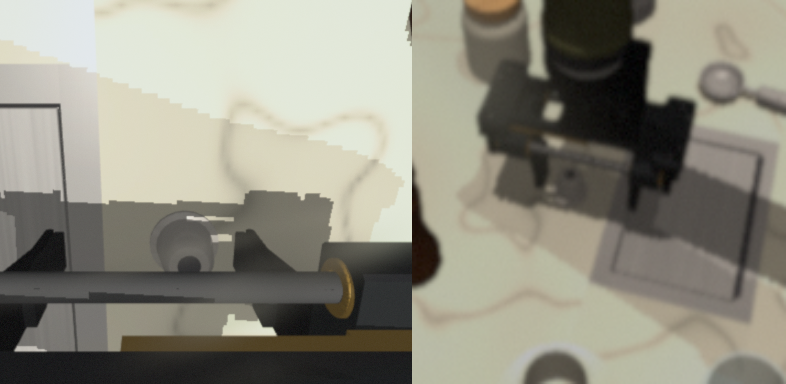

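The capsule stands between the fingers with a clear gap to the far finger, and nothing else is near. I'll pre-push it about 2.5 cm towards the edge.

Call:
{"op": "drive_tool", "data": {"motion": [[[0, -0.4, 0.1], [0, 0, 0], 1], [[0, -0.4, 0.1], [0, 0, 0], 1], [[0, -0.3, 0], [0, 0, 0], 1], [[0, -0.3, 0], [0, 0, 0], 1], [[0, -0.3, 0], [0, 0, 0], 1], [[0, -0.3, 0], [0, 0, 0], 1], [[0, -0.3, 0], [0, 0, 0], 1], [[0, -0.3, 0], [0, 0, 0], 1], [[0, -0.3, 0], [0, 0, 0], 1], [[0, -0.3, 0], [0, 0, 0], 1], [[0, -0.2, 0], [0, 0, 0], 1], [[0, 0, 0], [0, 0, 0], 1]]}}

```text
time: 5.5
position: [0.5729, -0.0125, 0.0753]
tool_rot: [-2.157, -2.284, -0.0]
ft_force: [0.2, 0.2, 0.5]
grip_width: 0.996
grip_force: 0.0
```

Call:
{"op": "drive_tool", "data": {"motion": [[[0, 0.7, 0], [0, 0, 0], 1], [[0, 0.7, 0], [0, 0, 0], 1], [[0, 0, -4], [0, 0, 0], 1], [[0, 0, -5], [0, 0, 0], 1], [[0, 0, -3], [0, 0, 0], 1], [[0, 0, 0], [0, 0, 0], 1], [[0, 0, 0], [0, 0, 0], 1]]}}

```text
time: 6.38
position: [0.5867, -0.0116, 0.1944]
tool_rot: [-2.156, -2.284, 0.001]
ft_force: [-0.3, 0.4, -0.3]
grip_width: 1.0
grip_force: 0.0
```

```bash
python3 - <<'E'
from h import *
s=ctrl.get_state();q=s["position"][:2]-M;print("tcp rel",X@q,V@q)
c=cam("wrist",s);w=ctrl.get_image("wrist")[:,:,::-1]
np.savez("w3.npz",K=c[0],o=c[1],A=c[2]); print(proj(c,W(.038,.0125,0)))
u,v=proj(c,W(.038,.0125,0.01)).astype(int); print(u,v)
x0,y0=max(u-60,0),max(v-50,0); print(x0,y0)
cv2.imwrite("pics/w3.png",cv2.resize(w[y0:y0+100,x0:x0+130],None,fx=6,fy=6,interpolation=cv2.INTER_CUBIC))
E
```

```text
tcp rel 0.02189018796877327 0.012629532101251683
[267.6504 187.2097]
268 190
208 140
```

View pics/w3.png

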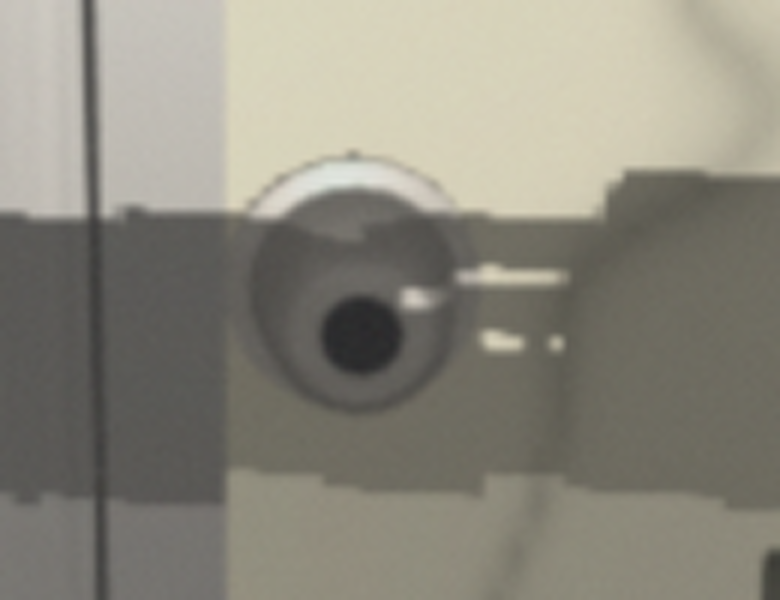

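Capsule hole at (361,335) and rim centre at (355,284) in the crop, which puts it at chute (38, 12.5) mm as intended. Next: tilt so the near finger is lower.

```bash
python3 -c "
from h import *
T=-22
plan(tcp(.064,.0125,.06,T),YAW,T)
Rt=R.from_euler('x',T,degrees=True).as_matrix()
print('down 1cm in tilted tool',Rt.T@[0,0,1],'-x 1cm',Rt.T@[0,-1,0])
"
```

```text
t 6.425 now [ 0.5864 -0.0116  0.1939] shift_cm [-0.0177 -2.3927  8.5343] then turn [-22.1272   0.0344  -0.1258] | shift in target axes [-0.0137 -5.4311  7.0045] ytool z: 0.374606593415912
down 1cm in tilted tool [ 0.     -0.3746  0.9272] -x 1cm [ 0.     -0.9272 -0.3746]
```

Call:
{"op": "drive_tool", "data": {"motion": [[[0, 0, 0], [-8, 0, 0], 1], [[0, 0, 0], [-8, 0, 0], 1], [[0, 0, 0], [-6.1, 0, 0], 1], [[0, -1.8, 2.3], [0, 0, 0], 1], [[0, -1.8, 2.3], [0, 0, 0], 1], [[0, -1.83, 2.4], [0, 0, 0], 1], [[0, 0, 0], [0, 0, 0], 1], [[0, 0, 0], [0, 0, 0], 1]]}}

```text
time: 7.42
position: [0.5637, -0.0133, 0.1104]
tool_rot: [1.956, 2.071, 0.405]
ft_force: [-0.3, -0.0, 1.4]
grip_width: 0.997
grip_force: 0.0
```

```bash
python3 -c "
from h import *
T=-22
plan(tcp(.064,.0125,.007,T),YAW,T)
print(ctrl.get_state()['ft_force'],ctrl.get_state()['joint_positions'])
"
```

```text
t 7.425 now [ 0.5637 -0.0133  0.1104] shift_cm [ 0.023  -2.1917  5.0269] then turn [ 0.137   0.084  -0.1295] | shift in target axes [ 0.0206 -2.1796  5.0322] ytool z: 0.374606593415912
[-0.2826 -0.04    1.3767] [-0.6586  0.1294  0.6797  2.1632 -0.2154  0.4998  0.2278]
```

Call:
{"op": "drive_tool", "data": {"motion": [[[0.02, -0.36, 0.84], [0, 0, 0], 1], [[0, -0.36, 0.84], [0, 0, 0], 1], [[0, -0.36, 0.84], [0, 0, 0], 1], [[0, -0.36, 0.84], [0, 0, 0], 1], [[0, -0.36, 0.84], [0, 0, 0], 1], [[0, -0.36, 0.84], [0, 0, 0], 1], [[0, 0, 0], [0, 0, 0], 1], [[0, 0, 0], [0, 0, 0], 1]]}}

```text
time: 8.43
position: [0.5622, -0.0131, 0.0553]
tool_rot: [1.956, 2.071, 0.405]
ft_force: [-0.7, 0.6, 2.1]
grip_width: 1.001
grip_force: 0.7
```

```bash
python3 - <<'E'
from h import *
T=-22
plan(tcp(.064,.0125,.007,T),YAW,T)
s=ctrl.get_state();print(s['ft_force'],s['joint_positions'])
c=cam("wrist",s);w=ctrl.get_image("wrist")[:,:,::-1];t=ctrl.get_image("side")[:,:,::-1]
cv2.imwrite("pics/m4.png",np.hstack([w[:,100:],cv2.resize(t[120:280,170:340],None,fx=2.2,fy=2.4)[:384]]))
E
```

```text
t 8.425 now [ 0.5622 -0.0131  0.0553] shift_cm [-0.0047  0.0232 -0.0222] then turn [ 0.1171  0.0553 -0.1351] | shift in target axes [-0.0048  0.0231 -0.0223] ytool z: 0.374606593415912
[-0.6606  0.5826  2.1471] [-0.5653  0.2395  0.5932  2.1944 -0.4077  0.3868  0.3966]
```

View pics/m4.png

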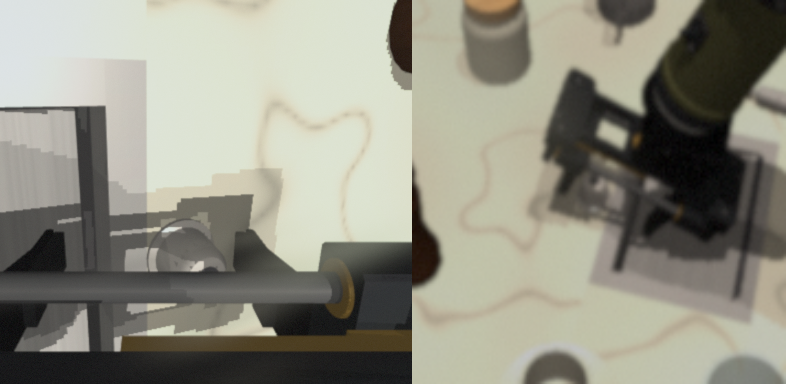

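The flap is held open (wide dark gap at wrist columns 80–105), with the capsule upright in front of the far finger. Now I'll slide.

Call:
{"op": "drive_tool", "data": {"motion": [[[0, -0.37, -0.15], [0, 0, 0], 1], [[0, -0.37, -0.15], [0, 0, 0], 1], [[0, -0.37, -0.15], [0, 0, 0], 1], [[0, -0.37, -0.15], [0, 0, 0], 1], [[0, -0.37, -0.15], [0, 0, 0], 1], [[0, -0.37, -0.15], [0, 0, 0], 1], [[0, -0.37, -0.15], [0, 0, 0], 1], [[0, -0.37, -0.15], [0, 0, 0], 1], [[0, 0, 0], [0, 0, 0], 1]]}}

```text
time: 9.65
position: [0.5296, -0.0148, 0.055]
tool_rot: [1.956, 2.072, 0.404]
ft_force: [1.9, 1.2, 2.2]
grip_width: 1.003
grip_force: 1.2
```

```bash
python3 - <<'E'
from h import *
T=-22
plan(tcp(.005,.0125,.007,T),YAW,T)
s=ctrl.get_state();print(s['ft_force'],s['joint_positions'])
c=cam("wrist",s);w=ctrl.get_image("wrist")[:,:,::-1];t=ctrl.get_image("side")[:,:,::-1]
cv2.imwrite("pics/m5.png",np.hstack([w[:,100:],cv2.resize(t[120:280,170:340],None,fx=2.2,fy=2.4)[:384]]))
E
```

```text
t 9.65 now [ 0.5296 -0.0148  0.055 ] shift_cm [-0.0343 -2.4061 -1.0446] then turn [ 0.0619  0.0375 -0.1267] | shift in target axes [-0.0283 -2.4073 -1.0421] ytool z: 0.374606593415912
[1.9087 1.1976 2.1926] [-0.607   0.1727  0.6287  2.2682 -0.3441  0.366   0.3514]
```

View pics/m5.png

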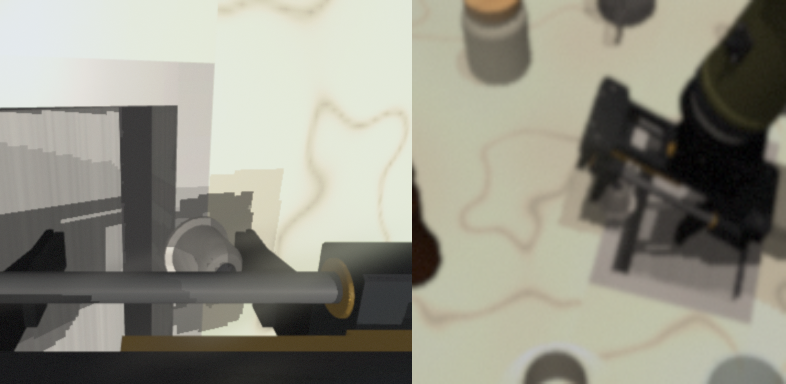

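The capsule is upright against the far finger at the edge, and the gap is wider. I'll push on over the edge and hold.

Call:
{"op": "drive_tool", "data": {"motion": [[[0, -0.37, -0.15], [0, 0, 0], 1], [[0, -0.37, -0.15], [0, 0, 0], 1], [[0, -0.37, -0.15], [0, 0, 0], 1], [[0, -0.37, -0.15], [0, 0, 0], 1], [[0, -0.37, -0.15], [0, 0, 0], 1], [[0, -0.37, -0.15], [0, 0, 0], 1], [[0, -0.37, -0.15], [0, 0, 0], 1], [[0, 0, 0], [0, 0, 0], 1], [[0, 0, 0], [0, 0, 0], 1], [[0, 0, 0], [0, 0, 0], 1], [[0, 0, 0], [0, 0, 0], 1]]}}

```text
time: 11.12
position: [0.502, -0.0164, 0.0549]
tool_rot: [1.956, 2.072, 0.404]
ft_force: [2.7, -0.4, 5.3]
grip_width: 0.999
grip_force: 2.4
```

```bash
python3 - <<'E'
from h import *
T=-22
plan(tcp(.003,.0125,.007,T),YAW,T)
s=ctrl.get_state();print(s['ft_force'],s['joint_positions'])
c=cam("wrist",s);w=ctrl.get_image("wrist")[:,:,::-1];t=ctrl.get_image("top")[:,:,::-1]
cv2.imwrite("pics/m6.png",np.hstack([w[:,100:],cv2.resize(t[165:300,200:350],None,fx=2.5,fy=2.85)[:384]]))
E
```

```text
t 11.125 now [ 0.502  -0.0164  0.0549] shift_cm [-0.0343 -0.0286 -0.0829] then turn [ 0.0648  0.0476 -0.1263] | shift in target axes [-0.0342 -0.0287 -0.0829] ytool z: 0.374606593415912
[ 2.6763 -0.4369  5.2563] [-0.647   0.1093  0.6632  2.3302 -0.2615  0.3504  0.2863]
```

View pics/m6.png

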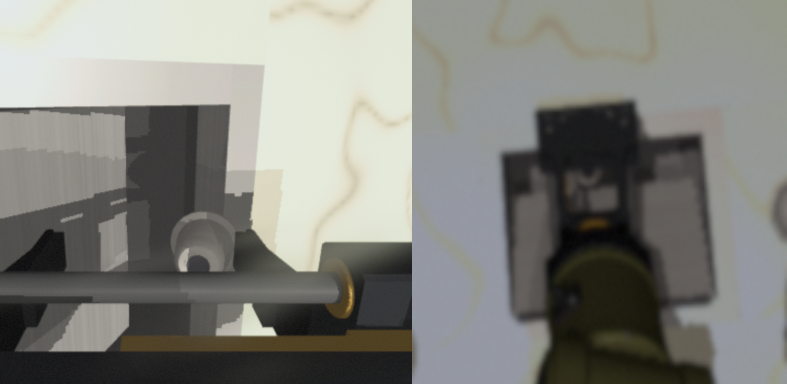

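The capsule hangs over the edge. Its rim centre is at about column 204 against the edge at 230, and its trailing rim is still tucked under the far fingertip. A few more millimetres should release it.

Call:
{"op": "drive_tool", "data": {"motion": [[[0, -0.22, -0.07], [0, 0, 0], 1], [[0, -0.22, -0.07], [0, 0, 0], 1], [[0, -0.22, -0.07], [0, 0, 0], 1], [[0, 0, 0], [0, 0, 0], 1], [[0, 0, 0], [0, 0, 0], 1], [[0, 0, 0], [0, 0, 0], 1]]}}

```text
time: 11.98
position: [0.4962, -0.0168, 0.0551]
tool_rot: [1.955, 2.07, 0.406]
ft_force: [4.7, 0.9, 3.6]
grip_width: 1.0
grip_force: 2.7
```

```bash
python3 - <<'E'
from h import *
plan(tcp(-.004,.0125,.007,-22),YAW,-22)
s=ctrl.get_state();print(s['ft_force'],s['joint_positions'][3])
c=cam("wrist",s);w=ctrl.get_image("wrist")[:,:,::-1];cv2.imwrite("pics/w7.png",w)
o=cv2.imread("pics/m6.png")[:,:412]
a=cv2.cvtColor(o,cv2.COLOR_BGR2GRAY);b=cv2.cvtColor(np.ascontiguousarray(w[:,100:]),cv2.COLOR_BGR2GRAY)
for n,g in(("before",a),("after",b)): print(n); print(cv2.resize(g[200:272,115:250],(27,12),interpolation=cv2.INTER_AREA))
E
```

```text
t 11.975 now [ 0.4962 -0.0168  0.0551] shift_cm [-0.0366 -0.1436 -0.1116] then turn [ 0.2239  0.0595 -0.1258] | shift in target axes [-0.0362 -0.1441 -0.1111] ytool z: 0.374606593415912
[4.695  0.8813 3.5529] 2.3448237568872496
before
[[109  99  75  70  71  73  69  59  59  59  58  59  58  57  51  53  79  80
   81  80  80  82  93  93  93  93  93]
 [ 80  80  78  74  74  74  72  59  58  58  59  59  58  57  51  55  81  83
   83  81  81  83  93  93  93  93  93]
 [115 131  91  75  75  74  70  59  59  59  58  59  59  64  87 114 125 129
  114 103  97  89  93  93  93  93  94]
 [140 139  85  75  74  74  73  60  58  58  59  58  70 107 114 100  96  95
   96  97 104 108 101  93  94  94  98]
 [140 139  95  74  75  74  73  59  58  59  58  65  99  92  83  84  88  91
   94  92  91  96 107 103  96  97  95]
 [140 140  99  75  75  74  74  59  59  59  58  83  95  81  84  88  93  97
  100 100  93  93  96 105  73  75  70]
 [140 140 102  75  75  74  71  59  59  59  59  92  87  83  89  94  97 100
  102 105  99  95  96 101  67  68  71]
 [140 140 106  75  75  75  72  61  61  61  62  91  85  90 101 108 112 112

[... 1154 characters left out ...]
  83  92  70  72  67]
 [134  98  81  76  75  75  74  70  59  59  58  59  59  59  54  53  53  74
   80  81  82  83  85  93  62  65  68]
 [135 128 122  78  75  74  74  69  60  60  60  60  60  60  56  55  56  75
   79  81  81  83  85  89  57  59  61]
 [147 135 120  76  75  75  75  73  62  62  61  61  61  61  58  57  58  76
   79  81  81  82  83  84  48  50  52]
 [142 122 118  77  76  74  73  70  64  63  63  62  62  61  58  56  57  77
   79  81  80  81  83  78  43  46  51]
 [ 97 103 107  69  68  67  66  65  64  63  62  62  61  60  55  54  56  78
   79  80  80  81  84  73  45  50  55]
 [ 91  94  98  72  66  65  64  62  61  60  59  59  58  58  52  51  53  76
   76  77  77  77  82  81  51  56  62]]
```

The capsule has gone in: only chute interior and frame tones remain, and the finger still loads the flap. Now I'll raise slowly so the flap shuts.

Call:
{"op": "drive_tool", "data": {"motion": [[[0, 0, 0], [0, 0, 0], 1], [[0, 0.37, -0.93], [0, 0, 0], 1], [[0, 0.37, -0.93], [0, 0, 0], 1], [[0, 0.37, -0.93], [0, 0, 0], 1], [[0, 0.37, -0.93], [0, 0, 0], 1], [[0, 0.74, -1.85], [0, 0, 0], 1], [[0, 1.5, -3.7], [0, 0, 0], 1], [[0, 1.5, -3.7], [0, 0, 0], 1], [[0, 1.5, -3.7], [0, 0, 0], 1], [[0, 0, 0], [0, 0, 0], 1], [[0, 0, 0], [0, 0, 0], 1]]}}

```text
time: 13.4
position: [0.493, -0.017, 0.2321]
tool_rot: [1.958, 2.074, 0.399]
ft_force: [0.6, -0.1, -0.6]
grip_width: 0.999
grip_force: 0.0
```

```bash
python3 - <<'E'
from h import *
s=ctrl.get_state();print(s['position'],s['ft_force'])
t=ctrl.get_image("side")[:,:,::-1].astype(int);o=cv2.imread("pics/side0.png").astype(int)
d=(abs(t-o).max(2)>30).astype(np.uint8); c=cam("side")
for n,P in dict(caps0=W(.0627,.0125,.01),capsedge=W(.01,.0125,.01),flapL=W(-.02,.06,0),flapR=W(-.02,-.06,0),spoon=(.51,-.19,0),saucer=(.562,.2,0),tumbler=(.41,.196,.04),jug=(.648,-.286,.05),jar=(.756,-.148,.05),mill=(.74,.112,.08)).items():
    u,v=proj(c,P).astype(int); print(n,(u,v),d[v-12:v+13,u-12:u+13].mean(),np.abs(t-o)[v-12:v+13,u-12:u+13].mean())
# edge-gap darkness along the free edge
for y in(-.07,-.05,.05,.07):
    for x in(-.001,-.015,):
        u,v=proj(c,W(x,y,0)).round().astype(int); print(y,x,o[v-2:v+3,u-2:u+3].min(),t[v-2:v+3,u-2:u+3].min(),o[v,u].mean(),t[v,u].mean())
E
```

```text
[ 0.493  -0.017   0.2321] [ 0.6301 -0.0594 -0.6482]
caps0 (np.int64(241), np.int64(196)) 0.4752 33.72213333333333
capsedge (np.int64(263), np.int64(201)) 0.2832 20.909333333333333
flapL (np.int64(272), np.int64(224)) 0.0 14.449066666666667
flapR (np.int64(283), np.int64(182)) 0.2512 24.4896
spoon (np.int64(310), np.int64(155)) 0.1648 29.682666666666666
saucer (np.int64(237), np.int64(291)) 0.1136 21.7488
tumbler (np.int64(318), np.int64(306)) 0.0032 21.2512
jug (np.int64(268), np.int64(103)) 0.1568 17.651733333333333
jar (np.int64(209), np.int64(129)) 0.0128 18.1952
mill (np.int64(165), np.int64(207)) 0.0192 9.6
-0.07 -0.001 89 106 97.0 115.66666666666667
-0.07 -0.015 107 128 119.0 142.66666666666666
-0.05 -0.001 91 67 97.0 71.0
-0.05 -0.015 110 75 117.66666666666667 83.66666666666667
0.05 -0.001 86 92 98.0 110.33333333333333
0.05 -0.015 108 113 115.66666666666667 125.33333333333333
0.07 -0.001 85 103 93.0 112.0
0.07 -0.015 110 132 118.33333333333333 142.66666666666666
```

```bash
python3 -c "
from bench import ctrl
print(ctrl.close_job())"
```

```text
the job is handed in; nothing more can be done
None
```

The capsule went over the edge into the chute with the near finger holding the flap open, and the job is handed in; I inferred the drop, the flap shutting and the bystanders standing undisturbed from camera pixel checks, force readings and the path taken, and the hand-in returned no verdict.

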